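# Roll the washed wheel bearing up the drain gutter past its catch

## Robot

A 6-joint arm with a two-finger parallel gripper is mounted at the origin on the work surface. World frame = base frame: x ahead of the robot, y to its left, z up, the work surface at z = 0. Lengths are in m, angles in rad, forces in N, time in s.
With the tool pointing down it reaches from about 0.25 to 0.775 m from the base axis. Payload 4 kg.
Tool frame: the origin (TCP) lies at the very end of the fingers, on their centre line; the grasp point (between the pads) lies 19 mm behind it; x points along the fingers, y is the direction in which the jaws open and shut, and the axes are right-handed (so a half turn about x gives the same grasp; the last joint's range is limited). The gripper opens to 94 mm and grips with 3 to 60 N. Pads are 16 mm wide; open, the fingers measure 119 mm over their backs; the gripper's body (75 mm by 177 mm) begins 78 mm behind the grasp point.
Start: joints at [-1.453, 0.087, 1.371, -0, 1.684, -0.103], TCP at [0.12, -0.537, 0.206] pointing down, gripper open.
Joint ranges: [-3.1, 3.1], [-0.76, 2.03], [0.27, 2.55], [-1.08, 4.22], [0.17, 2.65], [-2.57, 2.57]. Speed limits (rad/s): [2.79, 2.79, 3.14, 3.14, 3.14, 3.14].

## Interface

Orientations are given as [roll, pitch, yaw] about the fixed x, y, z axes, in that order (R = Rz(yaw) Ry(pitch) Rx(roll)).
In Python, from bench import robot gives the robot as it stands.
- The arm moves only by the tool carry_out, never from a script. Its argument "targets" is a list of rows, each a list of 5 numbers: the closure, from 0 (fully open) to 1 (shut), then the shift along the tool's x, y, z in cm, then the turn about the tool's x in degrees. In form: [[fingers, tx, ty, tz, turn], ...]. A call has 1 to 20 rows; each row shifts and turns the commanded pose from where the row before left it, along the tool's axes as they then stand; what a row does not reach is not made up. A row lasts 1/10 s, in which the tool goes at most 50 mm and 8.59 degrees, less where a joint would pass 70% of its speed; a pose out of reach is approached as far as the arm can. A call is refused whole if a number of a shift passes 5 or a number of a turn 8.59, either way. A call with a gripper value outside its range is refused whole. The fingers move at their own pace and stop on an object; the grip force is fixed at half the most. Time passes only in rows, so rows that do not move let the fingers close. It gives the time, the measured TCP pose, the force and the opening at its end, in the units of the state.
- robot.get_obs(): the state, without advancing time (a new reading comes with each control period).
- robot.snapshot(name): name is "scene" or "top" or "wrist"; returns a dict with "image" (480x640x3 uint8, red, green, blue), "camera_matrix" (3x3 intrinsics, pixels), "pose" (4x4, takes a point from camera to world coordinates). Camera axes: x right, y up, looking along -z (the intrinsics and any distortion apply to the point x, -y, -z); pixel columns grow to the right and rows downward; lengths in m; the calibration is good to about 2 mm. A picture is of the moment at which its call begins. There is no depth.
- robot.close_job(): hands the job in, once; it reports no verdict.
The state is a dict: "time": time; "joint_positions": joint angles; "qvel": joint speeds; "joint_torque": joint torques, N m; "tool_pos": TCP position; "ee_rot": TCP orientation; "wrist_force": force on the tool from outside, world axes, zero at the start; "wrist_torque": the same for the moment, N m; "width": finger opening in m.
Only numpy, scipy, OpenCV 4.12 (cv2) and the standard library are available. Lean on these libraries where they do the work, as an engineer would, in place of code of your own. Each camera call takes 0.05 s, during which the arm holds its last target. There are 200 camera calls.

## Task

A washed wheel bearing (the plain wide steel ring with the open bore) stands on its rim at the low end of one of the two sloped drain gutters. With a fingertip behind it, roll it steadily up its gutter, without flicking it or lifting it out, over the spring catch and right up to the end stop, so that the catch springs up behind it and it cannot roll back, then take the hand clear. Leave the flanged pulley in the other gutter and the things on the bench where they are.

Things in the scene. Friction and masses are not known exactly. Their poses are not given: they have to be found in the camera images.
- bearing: Double-row wheel hub bearing, a plain steel ring 72 mm in outer diameter and 37 mm wide, about 450 g, oily-wet, with dark seals and an open 38 mm bore. Stands on its rim in either gutter and rolls freely. Origin at its centre, half-way along the axle, 36 mm from the gutter floor; y is the axle, level across the gutter; x and z turn as it rolls.
- pulley: Flanged belt idler pulley, a steel spool with two thin flanges 72 mm in diameter, a 52 mm barrel between them, 30 mm wide in all (38 mm over the bolt heads at its closed middle), about 320 g. It stands on its rims at the low end of the other gutter and is to stay there. Origin at its centre, half-way along the axle.
- gutter: Pair of straight sheet-metal gutters, fixed, sloping 8 degrees. Origin on the floor surface at the inner face of the low lips, midway between the gutters; x points up the slope along the floor, y level across to the left looking uphill, z square to the floor. Centre lines at y = +33 mm (left) and -33 mm (right). Each is 290 mm long, 41 mm wide inside, with 2 mm side walls 22 mm high.
- low_lip (a point): Low end of the gutters, midway between them, on the floor at the inner face of the lips (same point as the gutter origin), about 62 mm above the bench. Each lip is 3 mm thick, 12 mm high. A part rests on its lip with its centre 27 mm uphill of this face and its rim overhanging the lip's outside by 6 mm; the room behind is free.
- end_stop (a point): High end of the gutters, midway between them, on the floor at the inner face of the end stops, 290 mm up the slope. Each end stop is an upright plate 46 mm high and 3 mm thick; the bearing touches it with its centre 254 mm up the slope.
- rack: Stand of the gutters, fixed: a drip pan 370 x 180 mm, 18 mm high, on the bench below them, and four legs. Origin at the centre of the pan's underside; x level, uphill; y to the left looking uphill.
- catch_left (a joint): Spring catch in the left gutter's floor (y = +33 mm): a steel leaf 45 mm long, 22 mm wide, hinged 181 mm up the slope, rising to its free edge at 225 mm, 8 mm above the floor. A bearing rolled uphill presses it down by its weight; it springs up behind the bearing once the centre is past 248 mm. 0 = fully up, 0.2 rad = pressed flat.
- catch_right (a joint): The same spring catch in the right gutter's floor (y = -33 mm). 0 = fully up, 0.2 rad = pressed flat.
- cleaner_can: Spray can standing on the bench beyond the high end of the rack, 66 mm in diameter, 190 mm tall. Origin at the centre of its underside. Bystander.
- grease_tin: Round tin standing on the bench beyond the low end of the rack, 76 mm in diameter, 70 mm tall. Origin at the centre of its underside. Bystander.
- parts_brush: Parts brush lying flat on the bench beyond the low end of the rack, about 200 mm long and 20 mm high, x along its length. Bystander.
Mind the look-alikes: they are no part of the job. Leave any brown or red look-alike of the bearing alone. What is shaped like the pulley but yellow is not meant.

How it is judged:
By the outcome, as a careful person would: the job done as asked, in the order asked, and still so for the second after the job is handed in, with the robot touching nothing.
It also fails if it takes over 45 s, if anything falls off the work surface, if the arm or the gripper's body presses on something with over 40 N, if the wrist force passes 120 N, or if a joint passes its speed limit or range.

## Working session

There is one attempt and no reset: what is moved stays moved. The work goes in short steps, Python scripts to look and compute and a tool call to move; the robot and the scene stay as the last step left them, time stands still between calls to the robot, and variables do not carry over. Pictures are saved under pics/ and viewed, about 8 in all and at most 12, crops included, and the job is handed in when it is done.

Besides the shell and the picture viewer there is one more tool, called after "Request:" as name(argument=value, ...), one argument or row to a line, values as JSON. carry_out: Moves the arm, as the interface text tells. Its arguments: {"type":"object","properties":{"targets":{"type":"array","items":{"type":"array","items":{"type":"number"}}}},"required":["targets"]}

```bash
mkdir -p pics; ls; cat > h.py <<'E'
import numpy as np, cv2
from bench import robot
def snap(n,f):
    s=robot.snapshot(n); cv2.imwrite('pics/'+f+'.png',s['image'][:,:,::-1]); np.savez('pics/'+f+'.npz',K=s['camera_matrix'],P=s['pose'],I=s['image']); return s
def load(f):
    d=np.load('pics/'+f+'.npz'); return d['K'],d['P'],d['I']
def ray(K,P,u,v):
    d=np.linalg.solve(K,[u,v,1.]); d=P[:3,:3]@np.array([d[0],-d[1],-d[2]]); return P[:3,3],d/np.linalg.norm(d)
def plane(f,u,v,z):
    K,P,_=load(f); o,d=ray(K,P,u,v); return o+d*(z-o[2])/d[2]
def tri(obs):
    A=np.zeros((3,3));b=np.zeros(3);R=[]
    for f,u,v in obs:
        K,P,_=load(f);o,d=ray(K,P,u,v);M=np.eye(3)-np.outer(d,d);A+=M;b+=M@o;R.append((M,o))
    x=np.linalg.solve(A,b); return x,[np.linalg.norm(M@(x-o))*1000 for M,o in R]
def proj(f,X):
    K,P,_=load(f); c=P[:3,:3].T@(np.asarray(X)-P[:3,3]); q=K@np.array([c[0],-c[1],-c[2]]); return q[:2]/q[2]
E
python3 - <<'E'
from h import *
for n in ['scene','top','wrist']:
    s=snap(n,n+'0'); print(n,s['camera_matrix'].round(1).tolist(),s['pose'].round(3).tolist(),[k for k in s])
print(robot.get_obs())
E
```

```text
pics
scene [[495.5, 0.0, 307.7], [0.0, 495.5, 239.0], [0.0, 0.0, 1.0]] [[-0.798, -0.48, 0.364, 1.043], [0.603, -0.636, 0.481, 0.558], [0.001, 0.604, 0.797, 1.036], [0.0, 0.0, 0.0, 1.0]] ['image', 'camera_matrix', 'pose']
top [[433.0, 0.0, 316.2], [0.0, 433.0, 244.0], [0.0, 0.0, 1.0]] [[0.024, 0.999, -0.034, 0.557], [-1.0, 0.024, -0.018, -0.01], [-0.017, 0.035, 0.999, 1.221], [0.0, 0.0, 0.0, 1.0]] ['image', 'camera_matrix', 'pose']
wrist [[411.0, 0.0, 325.7], [0.0, 411.0, 239.9], [0.0, 0.0, 1.0]] [[0.218, 0.936, 0.277, 0.201], [-0.976, 0.21, 0.06, -0.518], [-0.002, -0.284, 0.959, 0.384], [0.0, 0.0, 0.0, 1.0]] ['image', 'camera_matrix', 'pose']
{'time': 0.15, 'joint_positions': array([-1.45307402e+00,  8.77864956e-02,  1.37189115e+00, -3.74634710e-05,
        1.68360919e+00, -1.03079346e-01]), 'qvel': array([ 0.00036984, -0.00394933, -0.00231974,  0.00087349, -0.00224612,
        0.00168282]), 'joint_torque': array([ 1.09885746e-03, -3.40643442e+01, -3.02793968e+01,  7.17584230e-02,
        3.04982078e-02, -1.05444192e-04]), 'tool_pos': array([ 0.12040033, -0.53622598,  0.20458046]), 'ee_rot': array([-1.65190244,  1.56910174,  1.71048768]), 'wrist_force': array([0.64457937, 0.30753332, 0.77944939]), 'wrist_torque': array([-0.00256409, -0.02909216, -0.00106118]), 'width': 0.0939931682999389}
```

View pics/scene0.png

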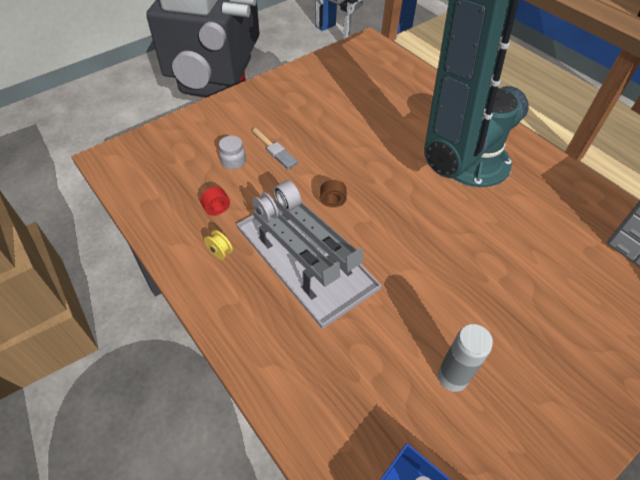

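View pics/top0.png

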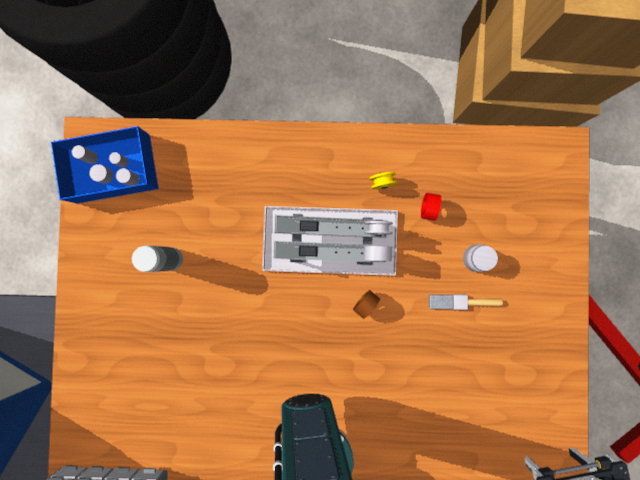

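The rack's low end is at the top view's right, around (395,240), and uphill is image-left (world +y). There are four bearing or pulley candidates:
- **Grey ring:** top (377,251), scene (288,194), with an open bore.
- **Grey spool:** top (378,227), scene (264,207).
- **Look-alikes:** the brown ring at top (367,303), the red ring at (431,206) and the yellow spool at (383,180).

The grey open-bored ring in the gutter nearer the robot fits the description. I'll confirm it in a crop.

```bash
python3 - <<'E'
from h import *
a=load('scene0')[2][170:300,220:390]; b=load('top0')[2][195:285,255:405]
a=cv2.resize(a,None,fx=3.0,fy=3.0,interpolation=cv2.INTER_CUBIC)  #510x390
b=cv2.resize(b,(800-510,174),interpolation=cv2.INTER_CUBIC)
b2=cv2.resize(load('top0')[2][210:270,340:400],(290,216),interpolation=cv2.INTER_CUBIC)
c=np.hstack([a,np.vstack([b,b2])]); cv2.imwrite('pics/crop.png',c[:,:,::-1]); print(c.shape)
# pan corners outlines
for z in (0.018,): 
  for p in [(264,207),(397,208),(397,275),(264,275)]: print(plane('top0',*p,z).round(3))
print(tri([('top0',377,251),('scene0',288,194)]))
E
```

```text
(390, 800, 3)
[0.698 0.16  0.018]
[ 0.704 -0.211  0.018]
[ 0.518 -0.214  0.018]
[0.509 0.154 0.018]
(array([ 0.57820845, -0.14343333,  0.1141527 ]), [np.float64(3.4903947949791467), np.float64(3.490394794979126)])
```

View pics/crop.png

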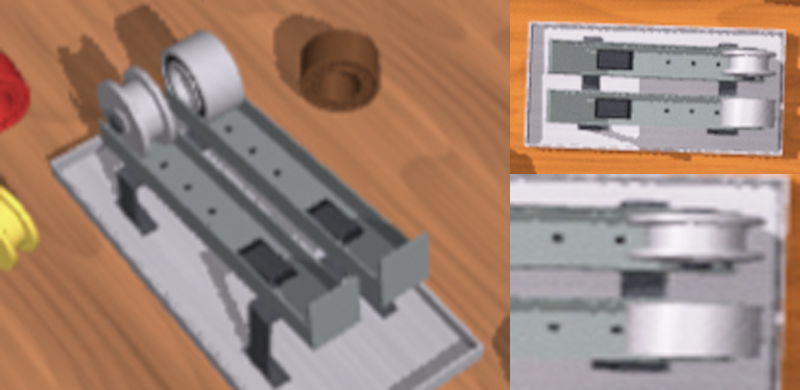

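The crop confirms it. The plain wide ring with an open bore stands in the gutter nearer the robot, the left one looking uphill. The thin-flanged spool stands in the other gutter. Next I'll triangulate the bearing centre, the direction and the end-stop corners.

```bash
python3 - <<'E'
from h import *
from scipy.spatial.transform import Rotation as R
S=lambda u,v:('scene0',u/3-1/3+220,v/3-1/3+170)
B=lambda u,v:('top0',(u-510)/1.933+255-.3,v/1.933+195-.3)
print('bearing',tri([('top0',378.2,252.8),('scene0',287.2,194.4)]))
for z in (.1,.105): print(plane('top0',378.2,252.8,z).round(4), 'ends',plane('top0',364.4,252.8,z).round(4),plane('top0',392.4,252.8,z).round(4))
print('hole1',tri([B(668,111),S(277,172)]),'hole2',tri([B(692,111),S(252,150)]))
print('stop topcentre',tri([B(549,109),S(404,253)]))
print('R stopcentre',tri([B(549,56),S(334,298)]))
print('catch slot L',tri([B(613,108),S(333,221)]))
o=robot.get_obs(); print(R.from_euler('xyz',o['ee_rot']).as_matrix().round(3))
# model from pan corners
c=np.mean([plane('top0',*p,.018) for p in [(264,207),(397,208),(397,275),(264,275)]],0); print('pan',c)
E
```

```text
bearing (array([ 0.57513544, -0.14873163,  0.10572435]), [np.float64(1.7971608860708332), np.float64(1.797160886070987)])
[ 0.5766 -0.1506  0.1   ] ends [ 0.5758 -0.115   0.1   ] [ 0.5775 -0.1872  0.1   ]
[ 0.5765 -0.15    0.105 ] ends [ 0.5757 -0.1146  0.105 ] [ 0.5774 -0.1864  0.105 ]
hole1 (array([ 0.57550656, -0.04293479,  0.07965429]), [np.float64(0.7664362778986551), np.float64(0.7664362778986686)]) hole2 (array([ 0.57643911, -0.07582934,  0.07682085]), [np.float64(0.6414345069369772), np.float64(0.641434506936993)])
stop topcentre (array([0.57439238, 0.11206598, 0.13780451]), [np.float64(0.5308368139623985), np.float64(0.5308368139625501)])
R stopcentre (array([0.64271464, 0.11374004, 0.14153798]), [np.float64(0.24834106237039222), np.float64(0.24834106237028364)])
catch slot L (array([0.57733947, 0.03175882, 0.09381797]), [np.float64(1.0145170110464354), np.float64(1.0145170110464572)])
[[-0.     0.219 -0.976]
 [ 0.002 -0.976 -0.219]
 [-1.    -0.002 -0.   ]]
pan [ 0.60715923 -0.02754187  0.018     ]
```

Request:
carry_out(
  targets=[
    [1, 0, -1.27, -3.2, 0],
    [1, 0, -1.27, -3.2, 0],
    [1, 0, -1.27, -3.2, 0],
    [1, 0, -1.27, -3.2, 0],
    [1, 0, -1.27, -3.2, 0],
    [1, 0, -1.27, -3.2, 0],
    [1, 0, -1.27, -3.2, 0],
    [1, 0, -1.27, -3.2, 0],
    [1, 0, -1.27, -3.2, 0],
    [1, 0, -1.27, -3.2, 0],
    [1, 0, -1.27, -3.2, 0],
    [1, 0, -1.27, -3.2, 0],
    [1, 0, -1.27, -3.2, 0],
    [1, 0, -1.27, -3.2, 0],
    [1, 0, -1.27, -3.2, 0],
    [1, 0, -1.27, -3.2, 0],
  ],
)

```text
time: 1.75
tool_pos: [0.5764, -0.2252, 0.2049]
ee_rot: [-0.452, 1.57, 2.91]
wrist_force: [0.5, -0.6, -0.3]
width: 0.0006
```

Request:
carry_out(
  targets=[
    [1, 0, 0, 0, -8.59],
    [1, 0, 0, 0, -8.59],
    [1, 0, 0, 0, -8.59],
    [1, 0, 0, 0, -8.59],
    [1, 0, 0, 0, -8.59],
    [1, 0, 0, 0, -8.59],
    [1, 0, 0, 0, -8.59],
    [1, 0, 0, 0, -8.59],
    [1, 0, 0, 0, -8.59],
    [1, 0, 0, 0, 0],
    [1, 0, 0, 0, 0],
  ],
)

```text
time: 2.85
tool_pos: [0.5754, -0.2262, 0.2051]
ee_rot: [-1.935, 1.57, 2.774]
wrist_force: [0.1, -0.3, -0.3]
width: 0.0006
```

```bash
python3 - <<'E'
from h import *
from scipy.spatial.transform import Rotation as R
o=robot.get_obs(); print(o['time'],o['tool_pos'],o['wrist_force'],o['width'],o['joint_positions']);print(R.from_euler('xyz',o['ee_rot']).as_matrix().round(3))
s=snap('wrist','wrist1'); print(s['pose'].round(3))
for n,X in dict(bear=(.576,-.150,.102),top=(.576,-.155,.138),tip=o['tool_pos']).items(): print(n,proj('wrist1',X))
E
```

```text
2.85 [ 0.57539619 -0.22620935  0.20507217] [ 0.12855169 -0.29650613 -0.25004823] 0.0006403600771040524 [-4.66214141e-01  2.40896582e-01  1.19571001e+00 -6.46718726e-05
  1.70563621e+00 -4.62389436e-01]
[[-0.001  1.    -0.004]
 [ 0.    -0.004 -1.   ]
 [-1.    -0.001 -0.   ]]
[[ 1.     0.005  0.002  0.575]
 [-0.005  0.959  0.284 -0.143]
 [-0.    -0.284  0.959  0.384]
 [ 0.     0.     0.     1.   ]]
bear [327.44410745 128.93752006]
top [327.71666884 139.34996129]
tip [327.60825503 300.35635508]
```

View pics/wrist1.png

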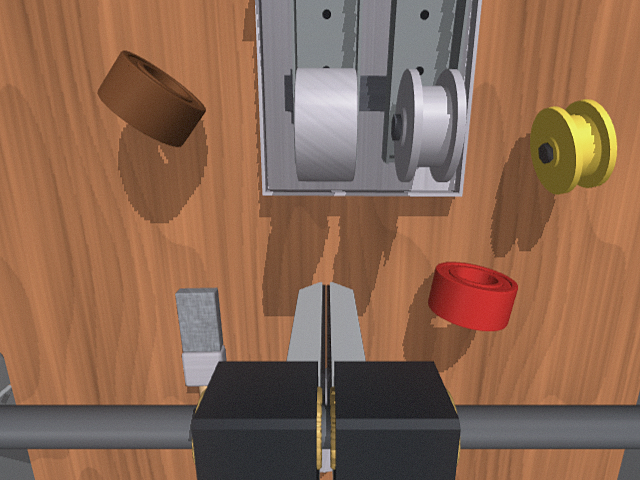

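Fingers are shut and aligned with the bearing: tip column 327, bearing columns 295–357, and the room behind it is clear. Next I descend behind it, close in and start rolling it slowly.

Request:
carry_out(
  targets=[
    [1, 2.3, 0, 0, 0],
    [1, 2.3, 0, 0, 0],
    [1, 2.3, 0, 0, 0],
    [1, 2.3, 0, 0, 0],
    [1, 2.3, 0, 0, 0],
    [1, 0, 0, 0, 0],
    [1, 0, 0, -0.7, 0],
    [1, 0, 0, -0.7, 0],
    [1, 0, 0, -0.6, 0],
    [1, 0, 0, -0.4, 0],
    [1, 0, 0, -0.3, 0],
    [1, 0, 0, -0.3, 0],
    [1, 0, 0, -0.3, 0],
    [1, 0, 0, -0.3, 0],
  ],
)

```text
time: 4.3
tool_pos: [0.5757, -0.1908, 0.0908]
ee_rot: [0.363, 1.569, -1.209]
wrist_force: [-0.2, -2.0, 1.0]
width: 0.0006
```

Request:
carry_out(
  targets=[
    [1, -0.07, -0.005, -0.5, 0],
    [1, -0.07, -0.005, -0.5, 0],
    [1, -0.07, -0.005, -0.5, 0],
    [1, -0.07, -0.005, -0.5, 0],
    [1, -0.07, -0.005, -0.5, 0],
    [1, -0.07, -0.005, -0.5, 0],
    [1, -0.07, -0.005, -0.5, 0],
    [1, -0.07, -0.005, -0.5, 0],
    [1, 0, 0, 0, 0],
    [1, 0, 0, 0, 0],
  ],
)

```text
time: 5.3
tool_pos: [0.575, -0.1498, 0.0958]
ee_rot: [-2.303, 1.57, 2.409]
wrist_force: [-0.1, -0.8, -1.0]
width: 0.0006
```

```bash
python3 - <<'E'
from h import *
s=snap('wrist','wrist2'); t=snap('scene','scene2')
o=robot.get_obs(); print(o['time'],o['tool_pos'],o['wrist_force'])
a=cv2.resize(s['image'],(480,360)); b=cv2.resize(t['image'][150:290,220:340],(309,360),interpolation=cv2.INTER_CUBIC)
cv2.imwrite('pics/v2.png',np.hstack([a,b])[:,:,::-1])
E
```

```text
5.4 [ 0.57498612 -0.15012276  0.09575363] [-0.4925641  -0.52640565 -0.06610157]
```

View pics/v2.png

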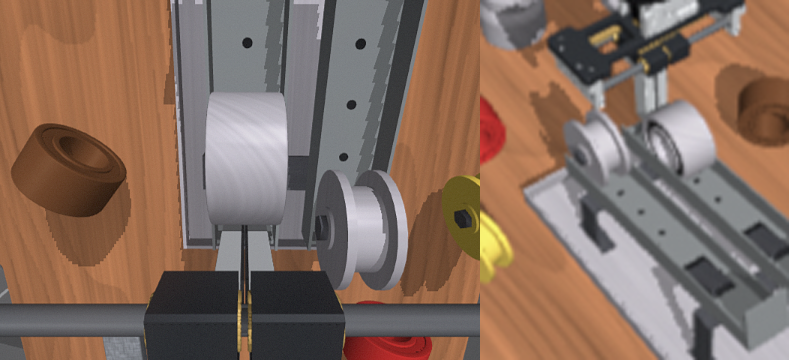

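The bearing has rolled about 4 cm up, centred between the walls and touching the fingertip (wrist view around (245,160)), and the pulley hasn't moved. I'll keep pushing.

Request:
carry_out(
  targets=[
    [1, -0.07, -0.005, -0.5, 0],
    [1, -0.07, -0.005, -0.5, 0],
    [1, -0.07, -0.005, -0.5, 0],
    [1, -0.07, -0.005, -0.5, 0],
    [1, -0.07, -0.005, -0.5, 0],
    [1, -0.07, -0.005, -0.5, 0],
    [1, -0.07, -0.005, -0.5, 0],
    [1, -0.07, -0.005, -0.5, 0],
    [1, -0.07, -0.005, -0.5, 0],
    [1, -0.07, -0.005, -0.5, 0],
    [1, -0.07, -0.005, -0.5, 0],
    [1, -0.07, -0.005, -0.5, 0],
    [1, -0.07, -0.005, -0.5, 0],
    [1, -0.07, -0.005, -0.5, 0],
    [1, -0.07, -0.005, -0.5, 0],
    [1, -0.07, -0.005, -0.5, 0],
    [1, -0.07, -0.005, -0.5, 0],
    [1, -0.07, -0.005, -0.5, 0],
    [1, -0.07, -0.005, -0.5, 0],
    [1, -0.07, -0.005, -0.5, 0],
  ],
)

```text
time: 7.4
tool_pos: [0.5742, -0.0499, 0.1101]
ee_rot: [-0.373, 1.571, -1.945]
wrist_force: [0.2, -1.2, 0.9]
width: 0.0004
```

Request:
carry_out(
  targets=[
    [1, -0.06, -0.004, -0.4, 0],
    [1, -0.06, -0.004, -0.4, 0],
    [1, -0.06, -0.004, -0.4, 0],
    [1, -0.06, -0.004, -0.4, 0],
    [1, -0.06, -0.004, -0.4, 0],
    [1, -0.06, -0.004, -0.4, 0],
    [1, -0.06, -0.004, -0.4, 0],
    [1, -0.06, -0.004, -0.4, 0],
    [1, -0.06, -0.004, -0.4, 0],
    [1, -0.06, -0.004, -0.4, 0],
    [1, -0.06, -0.004, -0.4, 0],
    [1, -0.06, -0.004, -0.4, 0],
    [1, -0.06, -0.004, -0.4, 0],
    [1, -0.06, -0.004, -0.4, 0],
    [1, 0, 0, 0, 0],
  ],
)

```text
time: 8.9
tool_pos: [0.5736, 0.0068, 0.1184]
ee_rot: [-2.987, 1.57, 1.726]
wrist_force: [-0.0, 0.7, -0.8]
width: 0.0004
```

```bash
python3 - <<'E'
from h import *
s=snap('wrist','wrist3'); t=snap('scene','scene3')
o=robot.get_obs(); print(o['time'],o['tool_pos'],o['wrist_force'])
a=cv2.resize(s['image'],(480,360)); b=cv2.resize(t['image'][170:300,270:380],(305,360),interpolation=cv2.INTER_CUBIC)
cv2.imwrite('pics/v3.png',np.hstack([a,b])[:,:,::-1])
E
```

```text
9.0 [0.57353507 0.00616927 0.11817722] [ 0.9535203  -0.19907411 -0.1366929 ]
```

View pics/v3.png

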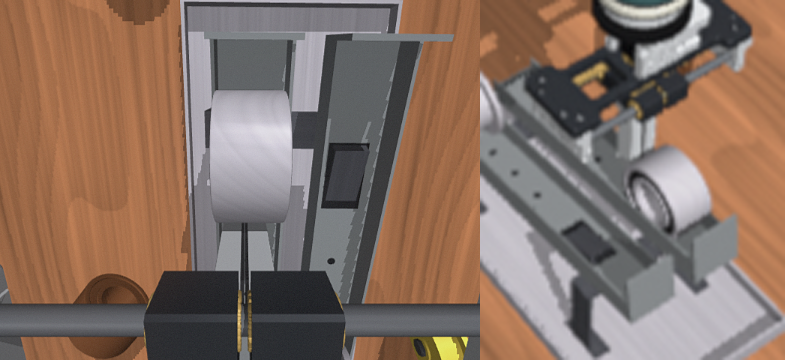

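The bearing is on the catch, with about 25 mm left to the end stop. I'll continue slowly and watch the force.

Request:
carry_out(
  targets=[
    [1, -0.04, -0.003, -0.3, 0],
    [1, -0.04, -0.003, -0.3, 0],
    [1, -0.04, -0.003, -0.3, 0],
    [1, -0.04, -0.003, -0.3, 0],
    [1, -0.04, -0.003, -0.3, 0],
    [1, -0.03, 0, -0.2, 0],
    [1, -0.03, 0, -0.2, 0],
    [1, 0, 0, 0, 0],
  ],
)

```text
time: 9.8
tool_pos: [0.5736, 0.025, 0.1211]
ee_rot: [1.592, 1.571, 0.021]
wrist_force: [0.5, -0.7, 0.1]
width: 0.0006
```

Request:
carry_out(
  targets=[
    [1, -0.02, 0, -0.15, 0],
    [1, -0.02, 0, -0.15, 0],
    [1, 0, 0, 0, 0],
  ],
)

```text
time: 10.1
tool_pos: [0.5737, 0.0276, 0.1217]
ee_rot: [0.844, 1.57, -0.727]
wrist_force: [-0.3, -1.2, 1.6]
width: 0.0006
```

```bash
python3 - <<'E'
from h import *
s=snap('wrist','wrist4'); t=snap('scene','scene4')
o=robot.get_obs(); print(o['time'],o['tool_pos'],o['wrist_force'])
a=cv2.resize(s['image'],(480,360)); b=cv2.resize(t['image'][170:300,270:380],(305,360),interpolation=cv2.INTER_CUBIC)
cv2.imwrite('pics/v4.png',np.hstack([a,b])[:,:,::-1])
E
```

```text
10.2 [0.57372908 0.02752586 0.12162615] [ 0.70639533 -1.55595239  0.18819868]
```

View pics/v4.png

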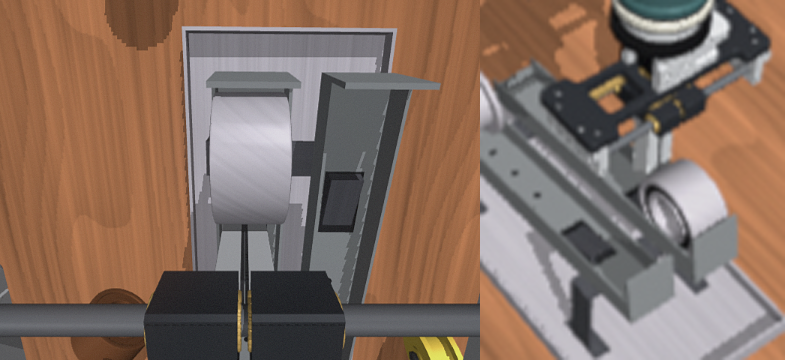

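The bearing is within a few mm of the stop and there's no contact force yet. I'll nudge it in 1 mm steps.

Request:
carry_out(
  targets=[
    [1, -0.01, 0, -0.1, 0],
    [1, 0, 0, 0, 0],
  ],
)

```text
time: 10.4
tool_pos: [0.5736, 0.0287, 0.1216]
ee_rot: [1.037, 1.571, -0.535]
wrist_force: [-0.3, -0.9, -0.6]
width: 0.0006
```

Request:
carry_out(
  targets=[
    [1, -0.01, 0, -0.1, 0],
    [1, 0, 0, 0, 0],
  ],
)

```text
time: 10.6
tool_pos: [0.5736, 0.0299, 0.1217]
ee_rot: [3.11, 1.571, 1.539]
wrist_force: [-0.2, -0.3, 1.0]
width: 0.0006
```

Request:
carry_out(
  targets=[
    [1, -0.01, 0, -0.1, 0],
    [1, 0, 0, 0, 0],
  ],
)

```text
time: 10.8
tool_pos: [0.5735, 0.031, 0.1217]
ee_rot: [-2.748, 1.571, 1.964]
wrist_force: [1.0, -1.3, 0.6]
width: 0.0004
```

Request:
carry_out(
  targets=[
    [1, -0.01, 0, -0.1, 0],
    [1, 0, 0, 0, 0],
  ],
)

```text
time: 11.0
tool_pos: [0.5735, 0.0313, 0.1218]
ee_rot: [-0.153, 1.57, -1.725]
wrist_force: [0.7, -2.5, 0.4]
width: 0.0006
```

Request:
carry_out(
  targets=[
    [1, -0.01, 0, -0.1, 0],
    [1, 0, 0, 0, 0],
  ],
)

```text
time: 11.2
tool_pos: [0.5735, 0.0314, 0.1219]
ee_rot: [-0.14, 1.568, -1.713]
wrist_force: [-1.4, -5.3, 0.2]
width: 0.0003
```

```bash
python3 - <<'E'
from h import *
s=snap('wrist','wrist5'); t=snap('scene','scene5')
o=robot.get_obs(); print(o['time'],o['tool_pos'],o['wrist_force'])
a=cv2.resize(s['image'][90:330,220:440],(400,436),interpolation=cv2.INTER_CUBIC); b=cv2.resize(t['image'][210:290,315:388],(398,436),interpolation=cv2.INTER_CUBIC)
cv2.imwrite('pics/v5.png',np.hstack([a,b])[:,:,::-1])
E
```

```text
11.3 [0.57344658 0.03134416 0.12184961] [-0.49730711 -5.97027776  0.68192564]
```

View pics/v5.png

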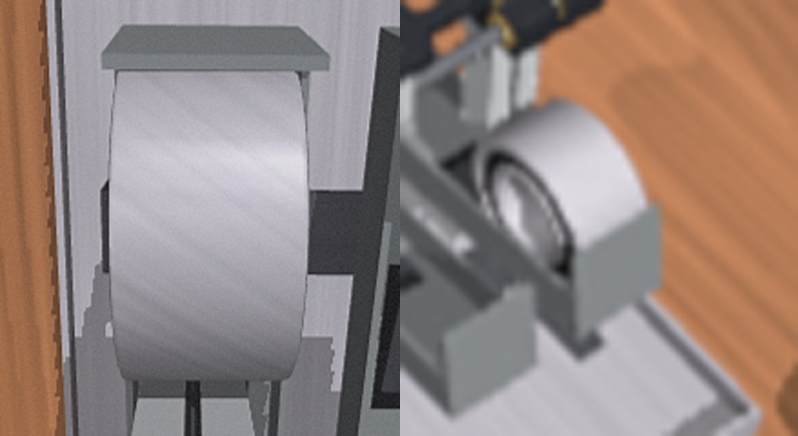

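The TCP stalled at y = 0.031, as predicted, with a 6 N reaction, so the bearing is against the end stop. I'll back off slowly and look.

Request:
carry_out(
  targets=[
    [1, 0, 0, 0.2, 0],
    [1, 0, 0, 0.2, 0],
    [1, 0, 0, 0.2, 0],
    [1, 0, 0, 0.2, 0],
    [1, 0, 0, 0.3, 0],
    [1, 0, 0, 0.3, 0],
    [1, 0, 0, 0.3, 0],
    [1, 0, 0, 0.3, 0],
    [1, 0, 0, 0.5, 0],
    [1, 0, 0, 0.5, 0],
    [1, 0, 0, 0, 0],
    [1, 0, 0, 0, 0],
  ],
)

```text
time: 12.5
tool_pos: [0.5736, 0.0025, 0.122]
ee_rot: [2.637, 1.571, 1.065]
wrist_force: [-0.7, 0.8, -0.9]
width: 0.0004
```

```bash
python3 - <<'E'
from h import *
s=snap('wrist','wrist6'); t=snap('scene','scene6')
o=robot.get_obs(); print(o['time'],o['tool_pos'],o['wrist_force'])
a=cv2.resize(s['image'][40:300,220:440],(400,473),interpolation=cv2.INTER_CUBIC); b=cv2.resize(t['image'][205:290,315:387],(400,473),interpolation=cv2.INTER_CUBIC)
cv2.imwrite('pics/v6.png',np.hstack([a,b])[:,:,::-1])
E
```

```text
12.6 [0.57355576 0.0027771  0.12196972] [0.16721285 0.78140595 1.07967135]
```

View pics/v6.png

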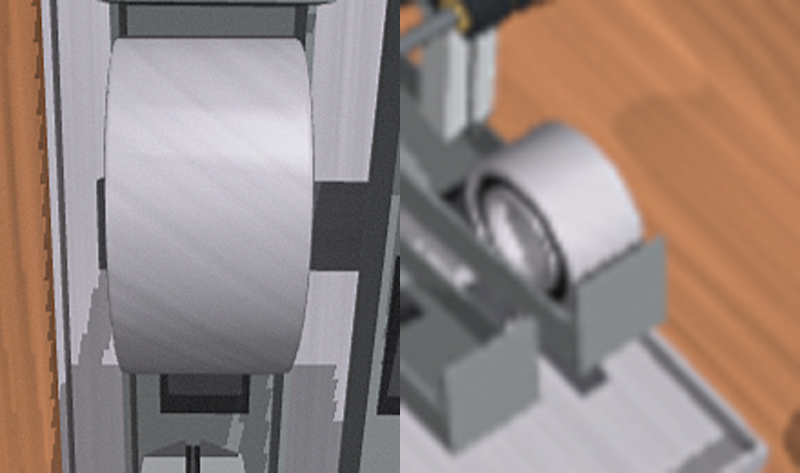

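After I backed off, the bearing settled a few mm back from the stop, which matches resting on the raised catch (centre about 248 mm). The finger is about 20 mm clear. I'll retreat further, raise the hand, and check that the bearing is at rest.

Request:
carry_out(
  targets=[
    [1, 0, 0, 0.8, 0],
    [1, 0, 0, 0.8, 0],
    [1, 0, 0, 0.8, 0],
    [1, -1, 0, 0.5, 0],
    [1, -2, 0, 0, 0],
    [1, -2, 0, 0, 0],
    [1, -2, 0, 0, 0],
    [1, -2, 0, 0, 0],
    [1, -2, 0, 0, 0],
    [1, 0, 0, 0, 0],
    [1, 0, 0, 0, 0],
    [1, 0, 0, 0, 0],
  ],
)

```text
time: 13.8
tool_pos: [0.573, -0.0263, 0.2306]
ee_rot: [-1.681, 1.569, 3.031]
wrist_force: [-0.9, -0.5, 0.1]
width: 0.0004
```

```bash
python3 - <<'E'
from h import *
s=snap('wrist','wrist7'); t=snap('scene','scene7')
o=robot.get_obs(); print(o['time'],o['tool_pos'],o['wrist_force'])
g=lambda f:load(f)[2][205:290,315:387].astype(float)
i6,i7,i5=g('scene6'),g('scene7'),g('scene5')
d=lambda a,b:np.abs(a-b).mean(2)[22:55,15:45].mean()
print('diff 5-6',d(i5,i6),'6-7',d(i6,i7))
f=load('scene0')[2].astype(float)
for n,(u,v) in dict(pulley=(264,207),tin=(231,152),brush=(278,150),brown=(333,192),red=(215,200),yellow=(217,244),can=(465,357)).items():
    print(n,np.abs(f-load('scene7')[2])[v-12:v+12,u-12:u+12].mean().round(1))
a=cv2.resize(s['image'],(400,300)); b=cv2.resize(t['image'][140:300,200:400],(400,320),interpolation=cv2.INTER_CUBIC)[:300]
c=cv2.resize(s['image'][60:210,240:440],(400,300),interpolation=cv2.INTER_CUBIC);e=cv2.resize(t['image'][210:270,315:395],(400,300),interpolation=cv2.INTER_CUBIC)
cv2.imwrite('pics/v7.png',np.vstack([np.hstack([a,b]),np.hstack([c,e])])[:,:,::-1])
E
```

```text
13.9 [ 0.57291123 -0.02624559  0.23036357] [ 0.48659728  0.87092207 -0.11757239]
diff 5-6 18.474074074074075 6-7 2.378451178451179
pulley 4.1
tin 10.4
brush 50.0
brown 9.9
red 2.8
yellow 3.6
can 4.1
```

View pics/v7.png

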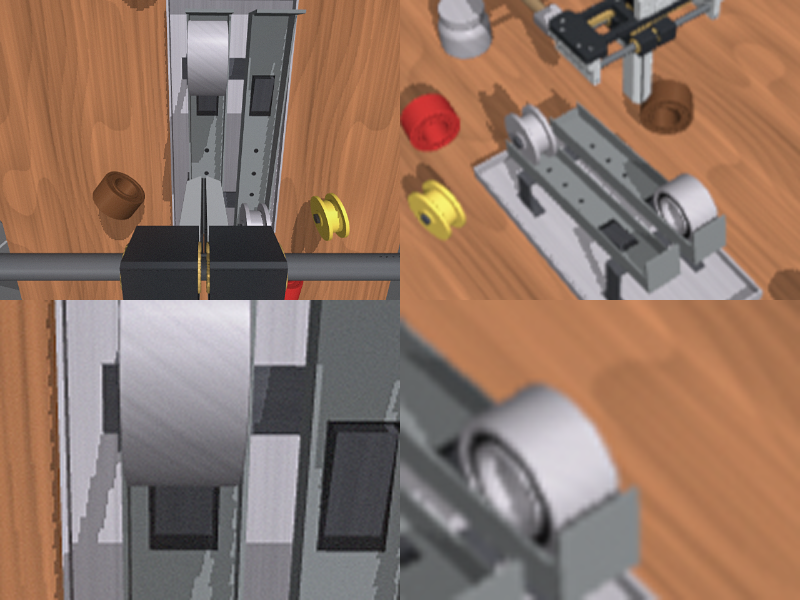

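The bearing is at rest behind the catch. The difference between the two pictures is at noise level, 2.4, against 18 while it settled back. The hand is about 10 cm above the gutter and touching nothing. The large difference at the brush is the gripper in front of it. Handing in.

```bash
python3 -c "
from bench import robot
print(robot.close_job())"
```

```text
the job is handed in; nothing more can be done
None
```

The bearing is up its gutter, past the spring catch and held there, and I handed the job in at about 14 s. I rolled it up the left gutter (the one nearer the robot) with the closed fingertips at 50 mm/s or less. At the end stop the fingertips stalled where I had predicted, with about 6 N of reaction. I then backed off and raised the hand.

**Bearing:** when I let go it settled back a few mm from the end stop. That matches resting on the raised catch (centre about 248 mm by geometry), and it was still at rest 1.3 s later. I inferred that the catch is up from the bearing staying put, because the raised leaf itself could not be clearly seen.

**Other objects:** the pulley, can, and red and yellow look-alikes showed no change between the first and last pictures. The tin, brush and brown look-alike did not pass that check cleanly. The gripper was in front of the brush, and I put the smaller differences at the tin and brown ring down to the gripper or its shadow. The gripper never went down near any of the three.

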